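# Feed a slat to the stop of a leaf drill jig and latch the leaf

### The arm

A 6-joint arm with a two-finger parallel gripper is mounted at the origin on the work surface. World frame = base frame: x ahead of the robot, y to its left, z up, the work surface at z = 0. Lengths are in m, angles in rad, forces in N, time in s.
With the tool pointing down it reaches from about 0.425 to 0.95 m from the base axis. Payload 3.5 kg.
Tool frame: the origin (TCP) lies at the very end of the fingers, on their centre line; the grasp point (between the pads) lies 19 mm behind it; z points along the fingers, y is the line along which they close (so a half turn about z gives the same grasp; the last joint's range is limited). The gripper opens to 85 mm and grips with 20 to 120 N. Pads are 22 mm wide; open, the fingers measure 114 mm over their backs; the gripper's body (76 mm by 85 mm) begins 54 mm behind the grasp point. The pads swing forward as they close: fully open they stand 13 mm farther back than shut.
Start: joints at [0.987, 0.286, 1.577, -0, 1.279, -0.15], TCP at [0.284, 0.612, 0.231] pointing down, gripper open.
Joint ranges: [-2.77, 2.77], [-0.9, 2.22], [0.21, 2.48], [-1.53, 4.67], [0.24, 2.81], [-2.84, 2.84]. Speed limits (rad/s): [2.79, 2.79, 3.14, 3.14, 3.14, 3.14].

### API

Orientations are given as a unit quaternion [w, x, y, z].
In Python, from workcell import ctrl gives the robot as it stands.
- The arm moves only by the tool apply_moves, never from a script. Its argument "series" is a list of rows, each a list of 3 entries, a list of its own where there are three numbers: the shift along the tool's x, y, z in mm, then the turn, a rotation vector about the tool's x, y, z in rad, then the gripper's target within -1 to 1 (shut at 1, half-way at 0, fully open at -1). A call has exactly 10 rows; each row is the pose to reach, as a shift and turn from the pose commanded when the call began, along the tool's axes at that moment; what a row does not reach only later rows make up. A row lasts 1/8 s, in which the tool goes at most 62.5 mm and 10.7 degrees, less where a joint would pass 70% of its speed; a pose out of reach is approached as far as the arm can. A call with a gripper value outside its range is refused whole. The fingers move at their own pace and stop on an object; "squeeze" is the grip in N (left out, the last holds). Time passes only in rows, so rows that repeat a pose let the fingers close, or fill a call up. It gives the time, the measured TCP pose, the force, the opening and the grip force at its end, in the units of the state.
- ctrl.observe(): the state, without advancing time (a new reading comes with each control period).
- ctrl.grab_frame(name): name is "scene" or "top"; returns (picture, depth): 480x640x3 uint8, red, green, blue; 480x640 float32, m along the optical axis (not along the pixel's ray), 0 where there is no reading.
- ctrl.camera_model(name): a dict with "fx", "fy", "cx", "cy" (pixels), "rvec" (rotation vector, rad) and "tvec" (3), from world to camera coordinates, as OpenCV has them. Camera axes: x right, y down, z forward; pixel columns grow to the right and rows downward; lengths in m; the calibration is good to about 2 mm. A picture is of the moment at which its call begins. camera_model takes no time and is no camera call.
- ctrl.job_done(): hands the job in; it is judged then, once.
Trained networks look in the newest picture that a camera, given by its name, has taken for a name from the list of things; names that differ only in an ending like _2 or _b are one class to them, and where a whole thing is asked for, a point or a joint stands for the part that bears it (a point fixed in the world has none). Each returns a list of dicts, best first, with "p" (0 to 1); they miss things now and then, are a little off and sometimes report something else, mostly with a low value. They report only what shows in the picture. A call takes as long as a camera call. They do not tell look-alikes from the thing itself.
- ctrl.spot_in(camera, label): "box" ([left, top, right, bottom] in pixels, round what is visible of it).
- ctrl.cut_out(camera, label): "region" (480x640 bool, what is visible of it) and "box" ([left, top, right, bottom] in pixels, round what is visible of it).
The state is a dict: "t": time; "q": joint angles; "joint_vel": joint speeds; "joint_efforts": joint torques, N m; "position": TCP position; "tool_rot": TCP orientation; "wrist_force": force on the tool from outside, world axes, zero at the start; "wrist_torque": the same for the moment, N m; "opening": finger opening in m; "finger_force": force on a finger pad.
Only numpy, scipy, OpenCV 4.12 (cv2) and the standard library are available. Lean on these libraries where they do the work, as an engineer would, in place of code of your own. Each camera call takes 0.05 s, during which the arm holds its last target. There are 200 camera calls.

### The job

Load the drill jig: with the push stick, and without the gripper touching the slat, feed the slat that lies in the jig's guide channel under the bridge until it is fully home against the end stop. Then press the hinged leaf down past its spring latch so that it snaps fully shut. Finish with the stick lying flat on the bench, off the jig, and leave the other things on the bench as they are.

Things in the scene. Friction and masses are not known exactly. Their poses are not given: they have to be found in the camera images.
- jig: Leaf drill jig for slats, screwed down: aluminium base plate 300 long (its x) x 96 wide x 12 high, a dark steel guide channel along its middle. Origin: centre of the plate's underside, on the bench; +x is the feed direction, z up. Channel 19 wide, centred on y = 0, floor at z = 12; fences reach z = 32 from x = -130 to -45, z = 23 from there to the stop.
- jig_mouth (a point): Middle of the channel's mouth on its floor, at x = -150, y = 0, z = 12 in the jig's frame (axes as the jig): the plate's rear edge, where a flare about 36 wide narrows to the 19 of the channel at x = -130.
- jig_bridge (a point): Middle of the underside of the steel hold-down bridge over the channel, at x = -75, y = 0, z = 32 in the jig's frame; the bridge is 18 long, 43 wide, 4 thick, so the gap above the channel floor is 20.
- jig_stop (a point): Middle of the end stop's face, on the channel floor, at x = 100, y = 0, z = 12 in the jig's frame (axes as the jig). Stop and low fences are 11 high. Behind it hinge brackets stand at x = 114 to 140, up to z = 38.
- slat_mid (a point): Centre of the wooden slat to be fed, 120 long (its x) x 16 wide x 10 thick, about 15 g. It lies loose and flat on the channel floor, partly under the bridge; its rear end is the one nearest the mouth. Home against the stop, its centre is at x = 40, y = 0, z = 17 in the jig's frame and its rear end at x = -20.
- stick_grip (a point): Wooden push stick, 12 thick, 45 g, lying flat on the bench: handle 115 x 30, then a nose 150 x 12. The point is half-way up, on its middle line, 100 from the handle's rear end, at the balance point; x points to the nose, z up. The handle ends 15 ahead of it, tapering to the nose by 35; the nose's end is 165 ahead. Grip across the 30 width.
- leaf (a joint): Angle of the hinged leaf (rad): 0 shut and latched, level over the channel; grows as it opens. It starts open. Aluminium plate 8 thick, 64 wide, five drill bushings. A stiff hinge keeps it where it is left (1.5 N at its end moves it). At about 0.08 its side pin meets the spring latch: about 11 N down at the tab carries it past and it snaps to 0, its hard stop.
- leaf_hinge (a point): Point on the leaf's hinge axis, at x = 125, y = 0, z = 28.5 in the jig's frame; the axis is the jig's y. The leaf's mid-plane passes through it. Its axes turn with the leaf: -x points along the leaf to its free end (shut: the jig's -x; open: raised), z out of its upper, outer side.
- leaf_tab (a point): Centre of the upper face of the ribbed thumb tab at the leaf's free end, 148 from the hinge axis, 4 above the mid-plane; the tab is 30 wide and runs from 137 to 163 from the axis. Press here. Shut, it is at x = -23, y = 0, z = 32.5 in the jig's frame. Axes as leaf_hinge.
- stick_tip (a point): Middle of the end of the push stick's nose (6 mm over its underside); axes as stick_grip.
- latch (a joint): Angle of the spring latch (rad) beside the leaf on the jig's -y side at x = 0, an upright steel lever up to z = 53: 0 at rest and when latched, up to about 0.13 while the leaf's pin pushes it aside. It works by itself.
- sofa: Bystander: dark model sofa, 132 x 46 x 47. Origin: centre of its underside.
- armchair: Bystander: dark model armchair, 57 x 46 x 47, on the green mat.
- tin: Bystander: oval gold tin, 137 x 87 x 80.
- glue: Bystander: white glue bottle, 48 across, 130 high, standing between the robot and the jig.
- pot: Bystander: small black model planter, 44 across, 45 high.
- spare1: Bystander: spare slat on the bench beyond the jig, 120 x 16 x 10.
- spare2: Bystander: spare slat on the bench beyond the jig, 120 x 16 x 10.
- knife: Bystander: craft knife, 140 long, 10 high.
Things that resemble listed ones, but are neither listed nor needed, are in the scene too. Leave any turquoise look-alike of the part that bears slat_mid alone.

How it is judged:
By the outcome, as a careful person would: the job done as asked, in the order asked, and still so for the second after the job is handed in, with the robot touching nothing.
It also fails if it takes over 72 s, if anything falls off the work surface, if the arm or the gripper's body presses on something with over 40 N, if the wrist force passes 120 N, or if a joint passes its speed limit or range.

## Working session

There is one attempt and no reset: what is moved stays moved. The work goes in short steps, Python scripts to look and compute and a tool call to move; the robot and the scene stay as the last step left them, time stands still between calls to the robot, and variables do not carry over. Pictures are saved under pics/ and viewed, at most 10 in all, crops included, and the job is handed in when it is done.

Besides the shell and the picture viewer there is one more tool, called after ">>>" as name(argument=value, ...) on one line, values as JSON. apply_moves: Moves the arm, as the interface text tells. Its arguments: {"type":"object","properties":{"series":{"type":"array"},"squeeze":{"type":"number"}},"required":["series"]}

```bash
mkdir -p pics; cat > h.py <<'E'
import numpy as np, cv2
from workcell import ctrl
def cam(n):
    m=ctrl.camera_model(n); R=cv2.Rodrigues(np.array(m['rvec'],float))[0]; return m,R,np.array(m['tvec'],float).ravel()
def cloud(n,d):
    m,R,t=cam(n); v,u=np.mgrid[:480,:640]
    P=np.stack([(u-m['cx'])/m['fx']*d,(v-m['cy'])/m['fy']*d,d],-1)
    return (P-t)@R   # world
def proj(n,p):
    m,R,t=cam(n); c=np.atleast_2d(p)@R.T+t
    return np.c_[c[:,0]/c[:,2]*m['fx']+m['cx'],c[:,1]/c[:,2]*m['fy']+m['cy']]
def ray(n,uv,z):
    m,R,t=cam(n); uv=np.atleast_2d(uv); d=np.c_[(uv[:,0]-m['cx'])/m['fx'],(uv[:,1]-m['cy'])/m['fy'],np.ones(len(uv))]@R
    o=-R.T@t; return o+d*((z-o[2])/d[:,2])[:,None]
E
python3 - <<'E'
from h import *
for n in('scene','top'):
    p,d=ctrl.grab_frame(n); cv2.imwrite(f'pics/{n}0.png',p[:,:,::-1]); np.savez(f'{n}0.npz',p=p,d=d)
    m,R,t=cam(n); print(n,m['fx'],-R.T@t)
    for l in ['jig','slat_mid','stick_grip','leaf','glue','latch','spare1','knife','tin','sofa','armchair','pot']:
        for r in ctrl.spot_in(n,l)[:3]: print(l,round(r['p'],2),np.round(r['box']).astype(int))
E
```

```text
scene 443.2901719459546 [1.21216236 0.48323077 0.74285132]
jig 0.87 [290 225 415 320]
slat_mid 0.71 [239 171 263 189]
slat_mid 0.69 [327 261 360 280]
slat_mid 0.69 [311 170 325 195]
stick_grip 0.86 [238 200 288 256]
stick_grip 0.54 [469 235 529 278]
leaf 0.74 [236 200 290 257]
leaf 0.55 [358 226 405 301]
glue 0.59 [388 189 407 240]
glue 0.45 [289 228 414 321]
latch 0.51 [332 272 339 288]
spare1 0.91 [274 326 324 364]
spare1 0.7 [326 259 359 278]
spare1 0.62 [277 304 324 340]
knife 0.93 [386 348 422 413]
tin 0.69 [169 176 218 215]
sofa 0.83 [469 236 526 276]
armchair 0.82 [495 284 532 314]
pot 0.91 [218 249 237 271]
pot 0.54 [469 237 529 280]
top 433.87589806476643 [ 0.50008395 -0.05554756  0.99954869]
jig 0.9 [217 197 346 248]
slat_mid 0.94 [474 297 530 304]
slat_mid 0.91 [320 314 365 347]
slat_mid 0.82 [268 225 316 230]
stick_grip 0.77 [396 184 437 300]
leaf 0.65 [221 199 261 241]
glue 0.69 [261 311 290 338]
latch 0.65 [273 200 285 202]
spare1 0.92 [256 144 310 160]
spare1 0.63 [247 127 297 138]
knife 0.73 [155 143 202 177]
tin 0.85 [481 185 555 239]
tin 0.27 [215 200 346 247]
sofa 0.62 [130 328 195 364]
sofa 0.6 [217 193 350 247]
armchair 0.91 [106 275 144 299]
pot 0.52 [380 150 405 172]
```

View pics/scene0.png

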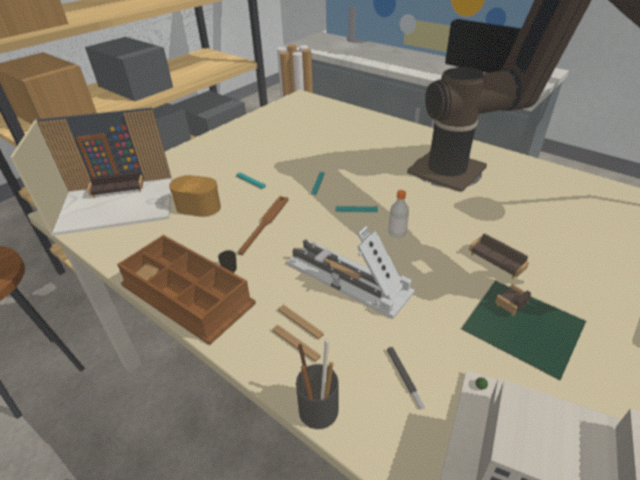

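View pics/top0.png

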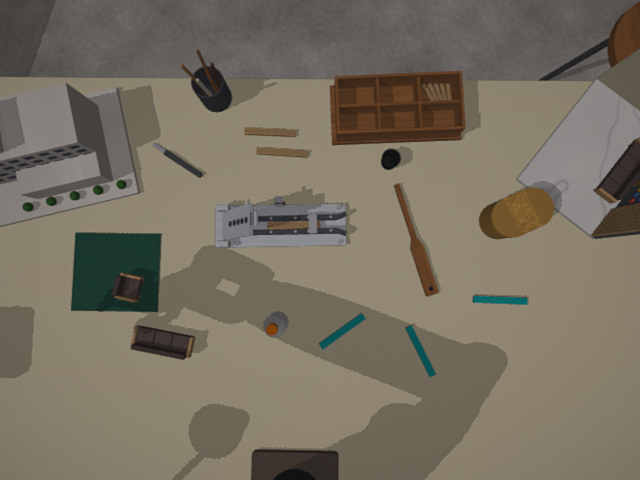

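The top view shows the jig at about (282,223), with its mouth on the right (346,224) and the leaf and hinge at left (240,222). The stick has its handle end at (432,293) and its nose at (398,185). The turquoise slats are decoys. Next I measure poses.

```bash
python3 - <<'E'
from h import *
ctrl.grab_frame('top')
P=np.load('top0.npz'); d=P['d']; C=cloud('top',d)
def info(l,i=0,z=None):
    r=ctrl.cut_out('top',l); r=r[i]; M=r['region']; 
    v,u=np.nonzero(M); w=C[M]; w=w[d[M]>0]
    zz=np.median(w[:,2]) if z is None else z
    uv=cv2.boxPoints(cv2.minAreaRect(np.c_[u,v].astype(np.float32)))
    B=ray('top',uv,zz); print(l,'p',round(r['p'],2),'zpct',np.round(np.percentile(w[:,2],[2,50,98]),4)); print(np.round(B,4).tolist(),'sides',np.linalg.norm(B[1]-B[0]).round(4),np.linalg.norm(B[2]-B[1]).round(4), 'c',B.mean(0).round(4)); return M
M=info('jig',0,.012)
info('leaf'); S=info('stick_grip',0,.012)
for l in ['glue','latch','pot','tin']: info(l)
for i in range(3): info('slat_mid',i)
# leaf profile, jig column heights
x=C[...,0];y=C[...,1];z=C[...,2]
for u in range(210,352,4): print(u,np.round(C[222,u],3),np.round(C[226,u],3))
print('start tool',ctrl.observe()['tool_rot'])
p=P['p'][...,::-1]; cv2.imwrite('pics/jigcrop.png',cv2.resize(p[185:260,205:355],None,fx=5.3,fy=5.3,interpolation=cv2.INTER_CUBIC))
E
```

```text
jig p 0.73 zpct [0.0081 0.015  0.151 ]
[[0.6609, 0.1931, 0.012], [0.6672, -0.1091, 0.012], [0.5511, -0.1111, 0.012], [0.5445, 0.1883, 0.012]] sides 0.3023 0.1161 c [0.6059 0.0403 0.012 ]
leaf p 0.88 zpct [0.0299 0.1066 0.1636]
[[0.6006, 0.1701, 0.1066], [0.642, 0.0942, 0.1066], [0.5841, 0.0624, 0.1066], [0.543, 0.1379, 0.1066]] sides 0.0865 0.0661 c [0.5924 0.1162 0.1066]
stick_grip p 0.74 zpct [0.0077 0.0309 0.0514]
[[0.431, 0.4239, 0.012], [0.4906, 0.4109, 0.012], [0.475, 0.3476, 0.012], [0.4155, 0.3609, 0.012]] sides 0.061 0.0652 c [0.453  0.3858 0.012 ]
glue p 0.65 zpct [-0.0007  0.0882  0.1321]
[[0.3804, 0.073, 0.0882], [0.4201, 0.0343, 0.0882], [0.3867, -0.0007, 0.0882], [0.3473, 0.038, 0.0882]] sides 0.0554 0.0483 c [0.3836 0.0362 0.0882]Traceback (most recent call last):
  File "<stdin>", line 12, in <module>
  File "<stdin>", line 5, in info
IndexError: list index out of range
```

```bash
python3 - <<'E'
from h import *
P=np.load('top0.npz'); d=P['d']; C=cloud('top',d); p=P['p']; hsv=cv2.cvtColor(p,cv2.COLOR_RGB2HSV)
# stick
M=np.zeros((480,640),bool); M[175:305,385:445]=True
h,s,v=[hsv[...,i].astype(int) for i in range(3)]
K=M&(s>110)&(v>40)
n,L,st,_=cv2.connectedComponentsWithStats(K.astype(np.uint8)); k=1+st[1:,4].argmax(); print(st[k])
vv,uu=np.nonzero(L==k); W=ray('top',np.c_[uu,vv],.012)[:,:2]
# axis: fit by nose + handle: use PCA then min-area rect
rc=cv2.boxPoints(cv2.minAreaRect((W*1000).astype(np.float32))); print('stick rect',rc.round(1).tolist(), np.linalg.norm(rc[1]-rc[0]),np.linalg.norm(rc[2]-rc[1]))
c=W.mean(0); U,S,V=np.linalg.svd(W-c,full_matrices=False); a=V[0]*np.sign(V[0,0])
t=(W-c)@a; n_=np.array([-a[1],a[0]]); w=(W-c)@n_
print('ctr',c,'axis',a,'t',t.min(),t.max())
for lo in np.arange(t.min(),t.max(),.02):
    m=(t>=lo)&(t<lo+.02); print(round(lo,3),(w[m].min()*1e3).round(1),(w[m].max()*1e3).round(1),w[m].mean().round(4))
print('z stick',np.percentile(C[L==k][:,2],[5,50,95]))
# slat
for u in range(208,354,3): print(u,*[np.round(C[r,u]*1000).astype(int).tolist() for r in (206,215,222,226,243)])
p=p[...,::-1]; cv2.imwrite('pics/jigcrop.png',cv2.resize(p[185:260,205:355],None,fx=5.3,fy=5.3,interpolation=cv2.INTER_CUBIC))
E
```

```text
[ 394  184   44  112 1024]
stick rect [[440.5, -291.0], [449.70001220703125, -319.0], [698.5999755859375, -237.5], [689.4000244140625, -209.5]] 29.46526 261.89557
ctr [ 0.54281528 -0.27311372] axis [0.95216317 0.30559009] t -0.10283369099379908 0.1591179504379948
-0.103 -14.4 14.2 0.0
-0.083 -14.4 14.4 0.0
-0.063 -14.2 14.5 0.0002
-0.043 -14.8 14.7 0.0001
-0.023 -14.7 14.8 -0.0003
-0.003 -14.6 14.2 -0.0002
0.017 -9.4 10.0 0.0001
0.037 -5.7 5.9 0.0001
0.057 -5.6 6.0 0.0001
0.077 -5.4 5.5 -0.0
0.097 -6.0 5.7 -0.0001
0.117 -5.8 5.8 0.0003
0.137 -5.8 6.0 -0.0
0.157 -4.2 3.1 -0.0006
z stick [0.00881579 0.01236526 0.01543307]
208 [640, 211, 1] [620, 210, 0] [603, 210, -2] [594, 210, -1] [554, 209, -2]
211 [640, 203, 3] [620, 203, 0] [603, 202, 2] [593, 201, 5] [554, 200, 4]
214 [641, 197, 0] [620, 196, 0] [603, 195, 2] [594, 195, 1] [555, 195, -2]
217 [636, 181, 36] [619, 187, 10] [602, 186, 11] [593, 184, 17] [553, 178, 36]
220 [635, 173, 40] [619, 180, 10] [602, 179, 12] [593, 179, 12] [552, 171, 40]
223 [636, 167, 38] [616, 167, 36] [600, 167, 34] [591, 167, 34] [552, 164, 41]
226 [635,
[... 2618 characters left out ...]
[619, -68, 33] [605, -69, 14] [596, -69, 12] [557, -69, 12]
331 [642, -75, 12] [619, -75, 34] [605, -76, 14] [596, -76, 14] [557, -76, 13]
334 [643, -82, 10] [619, -82, 33] [606, -83, 10] [596, -83, 10] [557, -83, 12]
337 [642, -89, 16] [619, -89, 33] [605, -89, 12] [596, -89, 12] [557, -90, 14]
340 [642, -96, 17] [619, -95, 32] [606, -96, 12] [596, -96, 12] [557, -96, 18]
343 [642, -103, 12] [620, -102, 30] [606, -103, 13] [596, -103, 14] [557, -103, 14]
346 [644, -110, 2] [619, -109, 33] [607, -111, 1] [598, -111, -1] [558, -110, 11]
349 [644, -117, 1] [623, -117, 0] [607, -117, 1] [597, -117, 4] [559, -118, -2]
352 [644, -124, 0] [623, -124, 0] [607, -124, 5] [598, -124, 2] [558, -125, 0]
```

View pics/jigcrop.png

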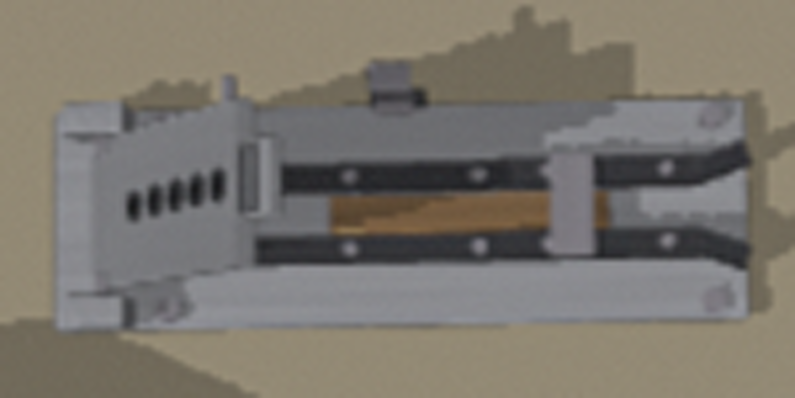

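The crop shows the brown slat spanning crop x 330–608 and passing under the bridge (550–597). The leaf is open at left, with its tab at (262,175), and the plate corners are at about (748,97), (748,318) and (55,328). Next I get the jig axis from intensity edges.

```bash
python3 - <<'E'
from h import *
P=np.load('top0.npz'); p=P['p']; g=cv2.cvtColor(p,cv2.COLOR_RGB2GRAY).astype(float)
for u in (270,300,325,330,335): print(u,g[205:250,u].astype(int).tolist())
print('row 212',g[212,335:352].astype(int),'row 240',g[240,335:352].astype(int),g[240,208:224].astype(int))
def edge(u,a,b,sgn,z):
    G=np.diff(g[a:b,u-1:u+2].mean(1))*sgn; k=G.argmax(); 
    o=0
    if 0<k<len(G)-1: o=.5*(G[k-1]-G[k+1])/(G[k-1]-2*G[k]+G[k+1])
    return ray('top',[u,a+k+o+.5],z)[0,:2]
for nm,a,b,s,us,z in [('plate near edge',240,252,-1,range(262,345,4),.006),('fence near outer lo',228,240,1,range(262,300,4),.023),('fence near outer hi',228,240,1,range(322,334,2),.032),('fence far outer lo',210,220,-1,range(264,300,4),.023),('fence far outer hi',210,220,-1,range(322,334,2),.032)]:
    E=np.array([edge(u,a,b,s,z) for u in us]); f=np.polyfit(E[:,1],E[:,0],1); r=E[:,0]-np.polyval(f,E[:,1]); print(nm,f.round(4),r.std().round(4),np.polyval(f,-.075).round(4),np.polyval(f,.04).round(4),np.polyval(f,0.18).round(4))
E
```

```text
270 [104, 110, 110, 110, 109, 108, 109, 109, 111, 110, 84, 53, 83, 99, 70, 44, 67, 80, 79, 77, 73, 71, 80, 117, 74, 74, 109, 108, 64, 53, 132, 142, 139, 141, 141, 138, 137, 140, 141, 139, 138, 117, 134, 139, 137]
300 [107, 109, 108, 106, 109, 109, 108, 108, 110, 86, 53, 45, 42, 43, 42, 55, 98, 98, 96, 91, 96, 97, 100, 72, 56, 52, 55, 50, 50, 107, 137, 142, 140, 142, 138, 139, 140, 139, 139, 141, 138, 127, 137, 138, 139]
325 [136, 136, 135, 135, 135, 135, 120, 109, 110, 71, 52, 53, 54, 51, 45, 93, 122, 121, 121, 116, 105, 108, 97, 62, 52, 54, 53, 52, 68, 133, 141, 142, 139, 138, 139, 137, 138, 141, 142, 139, 116, 135, 137, 139, 138]
330 [137, 136, 137, 134, 134, 135, 136, 115, 109, 67, 91, 124, 111, 65, 45, 106, 140, 143, 140, 137, 113, 106, 95, 66, 100, 125, 93, 54, 64, 133, 140, 141, 137, 136, 137, 138, 137, 142, 141, 137, 115, 132, 138, 139, 138]
335 [139, 138, 137, 137, 137, 137, 134, 114, 99, 65, 56, 57, 54, 51, 49, 117, 141, 141, 140, 136, 112, 107, 86, 59, 55, 56, 54, 51, 64, 133, 142, 140, 136, 138, 137, 137, 140, 143, 143, 138, 112, 132, 138, 138, 138]
row 212 [114 115 115 112 111 110  96  90  66  55  71  99 109 107 106 106 106] row 240 [137 137 134 124 122 123 118 114 125 142 132 101 103 105 107 117 137] [136 138 137 138 139 137 130 126 140 131 112 110 113 113 107  94]
plate near edge [-0.0303  0.5522] 0.0005 0.5545 0.551 0.5467
fence near outer lo [-0.0277  0.5758] 0.0003 0.5779 0.5747 0.5708
fence near outer hi [-0.0114  0.5765] 0.0 0.5773 0.576 0.5744
fence far outer lo [-0.0402  0.6202] 0.0002 0.6232 0.6186 0.613
fence far outer hi [-0.0332  0.6199] 0.0001 0.6224 0.6186 0.6139
```

```bash
cat >> h.py <<'E'
from scipy.spatial.transform import Rotation as Ro
def Rd(yaw): # tool down, tool x at azimuth yaw
    c,s=np.cos(yaw),np.sin(yaw); return np.array([[c,s,0],[s,-c,0],[0,0,-1]])
def st():
    o=ctrl.observe(); q=o['tool_rot']; R=Ro.from_quat([q[1],q[2],q[3],q[0]]).as_matrix(); return o,np.array(o['position']),R
def go(p,yaw,p0=None,y0=None):
    o,pp,R=st()
    if p0 is not None: pp=np.array(p0);R=Rd(y0)
    print('shift mm',(R.T@(np.array(p)-pp)*1000).round(1),'rot',Ro.from_matrix(R.T@Rd(yaw)).as_rotvec().round(4))
JO=np.array([.598,.040,0]);JY=np.pi/2+.030
def jig(x,y,z): c,s=np.cos(JY),np.sin(JY); return JO+np.array([c*x-s*y,s*x+c*y,z])
E
python3 - <<'E'
from h import *
o,p,R=st(); print(p,R.round(3),o['q'],o['wrist_force'],o['t'])
y=np.arctan2(.3056,.9522); print(y)
for yy in (y,y+np.pi,y-np.pi): go([.5395,-.2742,.10],yy)
E
```

```text
[0.28369554 0.6124939  0.23133464] [[-0.907  0.42   0.   ]
 [ 0.42   0.907  0.   ]
 [-0.     0.    -1.   ]] [ 9.86993114e-01  2.86316428e-01  1.57666176e+00 -1.42587266e-06
  1.27858819e+00 -1.49986948e-01] [1.41569039 0.00175341 0.38620323] 1.6
0.31055628417029557
shift mm [-604.8 -697.   131.3] rot [ 0.     -0.      2.3972]
shift mm [-604.8 -697.   131.3] rot [ 0.      0.     -0.7444]
shift mm [-604.8 -697.   131.3] rot [ 0.      0.     -0.7444]
```

```bash
python3 - <<'E'
from h import *
go([.52,.15,.23],1.4835)
go([.5395,-.2742,.06],.3106,[.52,.15,.23],1.4835)
E
```

```text
shift mm [-408.8 -320.3    1.3] rot [ 0.     -0.      1.2243]
shift mm [-420.9   56.4  170. ] rot [0.     0.     1.1729]
```

>>> apply_moves(series=[[[-45,-35,0],[0,0,0.12],-1],[[-95,-75,0],[0,0,0.28],-1],[[-145,-113,0],[0,0,0.43],-1],[[-195,-152,0],[0,0,0.59],-1],[[-245,-191,0],[0,0,0.74],-1],[[-295,-230,0],[0,0,0.89],-1],[[-345,-270,0],[0,0,1.04],-1],[[-385,-302,0],[0,0,1.16],-1],[[-409,-320,1],[0,0,1.224],-1],[[-409,-320,1],[0,0,1.224],-1]])

```text
t: 2.85
position: [0.5211, 0.1484, 0.2304]
tool_rot: [0.0, 0.738, 0.674, 0.0]
wrist_force: [-0.2, 0.0, -0.5]
opening: 0.0855
finger_force: 0.0
```

>>> apply_moves(series=[[[-50,7,0],[0,0,0.15],-1],[[-105,14,10],[0,0,0.3],-1],[[-160,21,20],[0,0,0.45],-1],[[-215,28,40],[0,0,0.6],-1],[[-270,36,70],[0,0,0.75],-1],[[-320,43,100],[0,0,0.9],-1],[[-370,50,130],[0,0,1.05],-1],[[-421,56,150],[0,0,1.173],-1],[[-421,56,165],[0,0,1.173],-1],[[-421,56,170],[0,0,1.173],-1]])

```text
t: 4.1
position: [0.539, -0.2722, 0.059]
tool_rot: [-0.001, 0.988, 0.156, -0.001]
wrist_force: [-0.7, 0.4, 0.1]
opening: 0.0856
finger_force: 0.0
```

```bash
python3 - <<'E'
from h import *
o,p,R=st(); print(p,R.round(3).tolist(),o['q'],o['wrist_force'],o['t'])
go([.5395,-.2742,.002],.3106)
E
```

```text
[ 0.5390276  -0.27224036  0.05895551] [[0.952, 0.308, -0.002], [0.308, -0.952, 0.002], [-0.001, -0.003, -1.0]] [-6.35789805e-01  3.29842103e-01  1.86482921e+00  6.72163644e-04
  9.49891804e-01  6.22024691e-01] [-0.69890712  0.35480927  0.06810034] 4.1
shift mm [-0.1  2.2 56.9] rot [-0.0027  0.0013  0.002 ]
```

>>> apply_moves(series=[[[0,0,25],[0,0,0],-1],[[0,0,45],[0,0,0],-1],[[0,0,57],[0,0,0],-1],[[0,0,57],[0,0,0],-1],[[0,0,57],[0,0,0],0.5],[[0,0,57],[0,0,0],1],[[0,0,57],[0,0,0],1],[[0,0,57],[0,0,0],1],[[0,0,57],[0,0,0],1],[[0,0,57],[0,0,0],1]], squeeze=60)

```text
t: 5.35
position: [0.5402, -0.2747, 0.0043]
tool_rot: [0.001, 0.988, 0.155, 0.001]
wrist_force: [-0.6, -0.6, 4.4]
opening: 0.028
finger_force: 61.0
```

```bash
python3 - <<'E'
from h import *
go(jig(-.335,0,.06),JY,[.5395,-.2742,.003],.3106)
E
```

```text
shift mm [ 59.   40.6 -57. ] rot [ 0.      0.     -1.2902]
```

>>> apply_moves(series=[[[0,0,-25],[0,0,0],1],[[0,0,-57],[0,0,0],1],[[8,5,-57],[0,0,-0.15],1],[[16,11,-57],[0,0,-0.33],1],[[26,18,-57],[0,0,-0.51],1],[[36,25,-57],[0,0,-0.69],1],[[44,30,-57],[0,0,-0.87],1],[[50,35,-57],[0,0,-1.05],1],[[55,38,-57],[0,0,-1.2],1],[[59,41,-57],[0,0,-1.29],1]])

```text
t: 6.6
position: [0.6076, -0.2945, 0.0589]
tool_rot: [-0.001, 0.695, 0.719, -0.0]
wrist_force: [0.8, -0.8, -0.4]
opening: 0.0278
finger_force: 60.3
```

```bash
python3 - <<'E'
from h import *
for _ in range(6): ctrl.grab_frame('scene')
p,d=ctrl.grab_frame('top'); np.savez('top1.npz',p=p,d=d); C=cloud('top',d)
o,pp,R=st(); print(pp,R.round(3).tolist(),o['q'].__class__,o['opening'],o['t'])
# slice heights of stick nose pixels beyond the gripper
for y in (-.26,-.24,-.22,-.20,-.18,-.16,-.145,-.135,-.13,-.125,-.12):
    m=(abs(C[...,1]-y)<.003)&(abs(C[...,0]-.605)<.05)&(C[...,2]>.025)&(C[...,2]<.11)
    if m.sum(): w=C[m]; print(y,m.sum(),w[:,0].min().round(4),w[:,0].max().round(4),w[:,0].mean().round(4),np.median(w[:,2]).round(4))
cv2.imwrite('pics/top1.png',cv2.resize(p[180:270,300:450,::-1],None,fx=5,fy=5,interpolation=cv2.INTER_CUBIC))
E
```

```text
[ 0.6077857  -0.2948481   0.05995321] [[-0.029, 1.0, -0.001], [1.0, 0.029, 0.0], [0.0, -0.001, -1.0]] <class 'numpy.ndarray'> 0.02817263791890879 6.95
-0.26 17 0.6015 0.6123 0.6073 0.0687
-0.24 18 0.6012 0.6123 0.6067 0.0679
-0.22 15 0.6009 0.6117 0.6068 0.0689
-0.2 17 0.6008 0.6119 0.6067 0.067
-0.18 17 0.5993 0.6094 0.6043 0.0679
-0.16 16 0.5986 0.6091 0.6037 0.0677
-0.145 16 0.5979 0.6091 0.6039 0.0678
-0.135 18 0.5978 0.6095 0.6036 0.0661
```

View pics/top1.png

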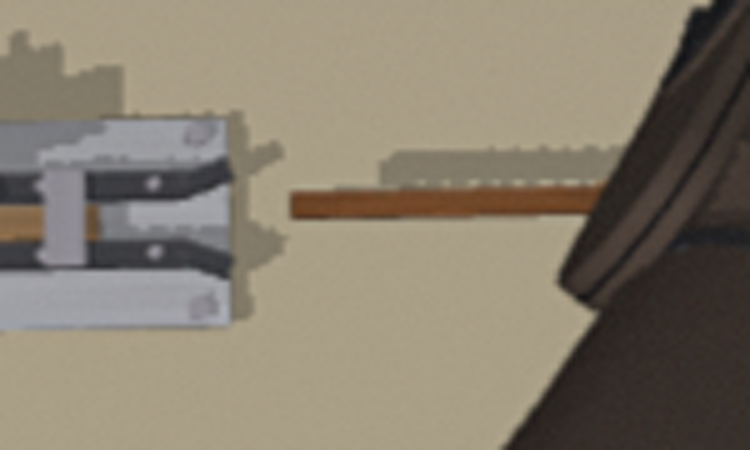

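The crop shows the nose tip at (290,204), about level with the channel between the fences, with its top at z = 68 mm. I shift 1 mm toward -x, descend and enter the mouth.

>>> apply_moves(series=[[[0,-1,20],[0,0,0],1],[[0,-1,41],[0,0,0],1],[[5,-1,41],[0,0,0],1],[[15,-1,41],[0,0,0],1],[[25,-1,41],[0,0,0],1],[[35,-1,41],[0,0,0],1],[[45,-1,41],[0,0,0],1],[[55,-1,41],[0,0,0],1],[[62,-1,41],[0,0,0],1],[[65,-1,41],[0,0,0],1]])

```text
t: 8.2
position: [0.6052, -0.2296, 0.0193]
tool_rot: [-0.0, 0.696, 0.718, -0.0]
wrist_force: [0.4, -0.4, -0.7]
opening: 0.0277
finger_force: 60.3
```

```bash
python3 - <<'E'
from h import *
p,d=ctrl.grab_frame('top'); C=cloud('top',d)
o,pp,R=st(); print(pp,o['wrist_force'],o['wrist_torque'],o['opening'],o['t'])
m=(abs(C[...,0]-.603)<.03)&(C[...,2]>.015)&(C[...,2]<.06)
for y in (-.2,-.17,-.14,-.12,-.1,-.08,-.07,-.06,-.055,-.05):
    k=m&(abs(C[...,1]-y)<.004)&(abs(C[...,0]-.602)<.008); print(y,np.median(C[...,2][k]).round(4) if k.any() else None)
cv2.imwrite('pics/top2.png',cv2.resize(p[185:260,250:400,::-1],None,fx=5.3,fy=5.3,interpolation=cv2.INTER_CUBIC))
E
```

```text
[ 0.60524158 -0.22946106  0.01929878] [ 0.17032161  0.40820693 -0.59858637] [ 0.0125246  -0.00184615 -0.02287614] 0.027617324460915995 8.25
-0.2 None
-0.17 0.0265
-0.14 0.0273
-0.12 0.0263
-0.1 0.0266
-0.08 0.0266
-0.07 0.0273
-0.06 0.0301
-0.055 0.0299
-0.05 0.023
```

View pics/top2.png

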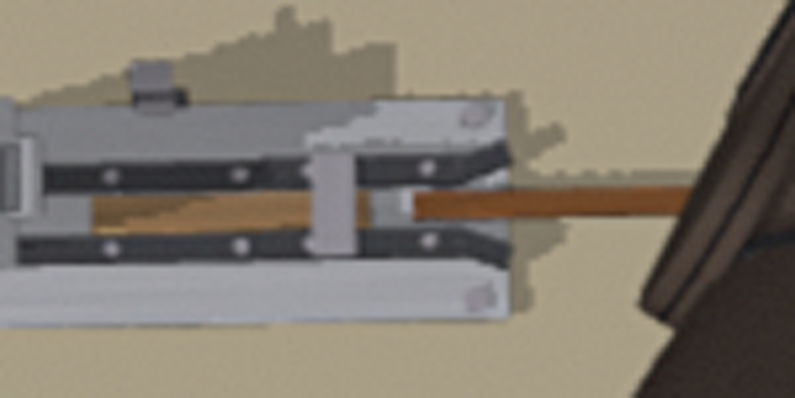

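The tip is at crop (415,204), sitting toward the upper fence. The slat centre line is near row 214 and its rear end is at 370. I shift another 2.5 mm toward -x and push gently.

>>> apply_moves(series=[[[0,-2.5,0],[0,0,0],1],[[6,-2.5,0],[0,0,0],1],[[14,-2.5,0],[0,0,0],1],[[20,-2.5,0],[0,0,0],1],[[26,-2.5,0],[0,0,0],1],[[32,-2.5,0],[0,0,0],1],[[38,-2.5,0],[0,0,0],1],[[44,-2.5,0],[0,0,0],1],[[50,-2.5,0],[0,0,0],1],[[55,-2.5,0],[0,0,0],1]])

```text
t: 9.5
position: [0.6011, -0.1748, 0.0193]
tool_rot: [-0.0, 0.696, 0.718, 0.0]
wrist_force: [0.5, 0.7, -0.5]
opening: 0.0282
finger_force: 60.3
```

>>> apply_moves(series=[[[4,0,0],[0,0,0],1],[[8,0,0],[0,0,0],1],[[12,0,0],[0,0,0],1],[[16,0,0],[0,0,0],1],[[20,0,0],[0,0,0],1],[[23,0,0],[0,0,0],1],[[25,0,0],[0,0,0],1],[[26,0,0],[0,0,0],1],[[27,0,0],[0,0,0],1],[[28,0,0],[0,0,0],1]])

```text
t: 10.75
position: [0.6003, -0.1473, 0.0193]
tool_rot: [-0.0, 0.696, 0.718, -0.0]
wrist_force: [-0.4, 0.6, -1.0]
opening: 0.0279
finger_force: 60.3
```

```bash
python3 - <<'E'
from h import *
p,d=ctrl.grab_frame('top'); np.savez('top3.npz',p=p,d=d)
o,pp,R=st(); print(pp,o['wrist_force'],o['wrist_torque'],o['opening'],o['t'])
cv2.imwrite('pics/top3.png',cv2.resize(p[185:260,205:355,::-1],None,fx=5.3,fy=5.3,interpolation=cv2.INTER_CUBIC))
E
```

```text
[ 0.60026028 -0.14711376  0.01931178] [-0.97985469  0.31163524 -0.28952211] [-0.01142937  0.02027159 -0.01143127] 0.027975747237523604 10.8
```

View pics/top3.png

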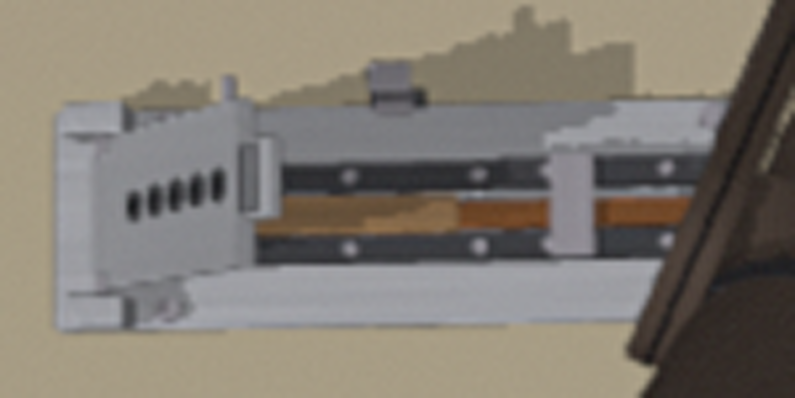

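The slat's rear end is at crop 457, which puts it about 4–5 mm short of home. I push on slowly until the force rises.

>>> apply_moves(series=[[[1,0,0],[0,0,0],1],[[2,0,0],[0,0,0],1],[[3,0,0],[0,0,0],1],[[3.5,0,0],[0,0,0],1],[[4,0,0],[0,0,0],1],[[4.5,0,0],[0,0,0],1],[[5,0,0],[0,0,0],1],[[5.5,0,0],[0,0,0],1],[[6,0,0],[0,0,0],1],[[6,0,0],[0,0,0],1]])

```text
t: 12.05
position: [0.6001, -0.1412, 0.0193]
tool_rot: [0.0, 0.696, 0.718, -0.0]
wrist_force: [-1.1, 0.0, 0.3]
opening: 0.028
finger_force: 60.3
```

>>> apply_moves(series=[[[0.5,0,0],[0,0,0],1],[[1,0,0],[0,0,0],1],[[1.5,0,0],[0,0,0],1],[[2,0,0],[0,0,0],1],[[2.3,0,0],[0,0,0],1],[[2.6,0,0],[0,0,0],1],[[2.9,0,0],[0,0,0],1],[[3,0,0],[0,0,0],1],[[3,0,0],[0,0,0],1],[[3,0,0],[0,0,0],1]])

```text
t: 13.3
position: [0.601, -0.141, 0.0203]
tool_rot: [0.003, 0.696, 0.718, -0.001]
wrist_force: [-0.0, -8.1, -0.3]
opening: 0.0282
finger_force: 60.3
```

```bash
python3 - <<'E'
from h import *
p,d=ctrl.grab_frame('top'); g3=np.load('top3.npz')['p']
o,pp,R=st(); print(pp,o['wrist_force'],o['t'])
for r in (224,225,226): print(g3[r,286:302].astype(int).tolist()); print(p[r,286:302].astype(int).tolist())
print([ray('top',[u,225],.022)[0,1].round(4) for u in (288,290,292,294)])
E
```

```text
[ 0.60093844 -0.14100872  0.02025226] [-0.3745266  -8.52568545  0.54471702] 13.35
[[131, 103, 74], [127, 100, 70], [130, 101, 72], [131, 103, 72], [125, 97, 68], [110, 80, 52], [102, 65, 37], [105, 66, 37], [104, 67, 36], [104, 66, 37], [106, 67, 37], [106, 68, 38], [102, 64, 35], [105, 68, 37], [104, 68, 38], [105, 67, 38]]
[[129, 103, 73], [131, 103, 71], [127, 95, 65], [107, 69, 38], [106, 68, 40], [104, 65, 36], [104, 65, 37], [105, 67, 38], [107, 69, 40], [104, 66, 36], [103, 67, 37], [104, 66, 35], [106, 67, 38], [107, 68, 39], [107, 68, 39], [107, 68, 35]]
[[126, 99, 70], [126, 100, 72], [126, 99, 71], [129, 101, 72], [125, 98, 70], [114, 83, 55], [108, 69, 40], [107, 69, 38], [108, 69, 40], [107, 69, 38], [108, 69, 39], [106, 69, 39], [109, 71, 43], [106, 67, 38], [110, 69, 39], [115, 73, 40]]
[[126, 99, 71], [130, 102, 72], [129, 99, 67], [110, 72, 41], [107, 67, 37], [107, 68, 38], [108, 68, 37], [109, 71, 42], [109, 70, 43], [108, 69, 39], [108, 69, 39], [110, 70, 37], [115, 73, 41], [115, 73, 42], [115, 73, 42], [115, 74, 42]]
[[132, 104, 74], [131, 104, 74], [132, 105, 74], [133, 105, 75], [127, 100, 69], [114, 84, 56], [108, 68, 38], [109, 69, 38], [108, 69, 40], [108, 69, 37], [110, 70, 39], [112, 70, 38], [113, 73, 39], [112, 71, 39], [114, 71, 41], [117, 76, 43]]
[[132, 104, 73], [137, 108, 75], [132, 101, 67], [109, 70, 40], [106, 67, 35], [106, 67, 36], [105, 67, 37], [107, 67, 36], [113, 72, 40], [113, 71, 39], [113, 71, 40], [114, 72, 39], [116, 75, 41], [116, 74, 41], [117, 75, 44], [114, 71, 39]]
[np.float64(0.0218), np.float64(0.0173), np.float64(0.0128), np.float64(0.0082)]
```

The slat edge moved 2.6 px to jig x ≈ -19, and contact at 8 N confirms it is home. I withdraw, lift, turn back and lay the stick where it was.

>>> apply_moves(series=[[[-5,0,0],[0,0,0],1],[[-20,0,0],[0,0,0],1],[[-45,0,0],[0,0,0],1],[[-70,0,0],[0,0,0],1],[[-95,0,0],[0,0,0],1],[[-120,0,0],[0,0,0],1],[[-145,0,0],[0,0,0],1],[[-157,0,0],[0,0,0],1],[[-157,0,-20],[0,0,0],1],[[-157,0,-41],[0,0,0],1]])

```text
t: 14.6
position: [0.6049, -0.2946, 0.0618]
tool_rot: [-0.0, 0.696, 0.718, 0.0]
wrist_force: [0.2, 0.0, -0.1]
opening: 0.028
finger_force: 60.3
```

```bash
python3 - <<'E'
from h import *
for _ in range(3): p,d=ctrl.grab_frame('top')
o,pp,R=st(); print(pp,R.round(3).tolist(),o['wrist_force'],o['t'])
go([.5395,-.2742,.06],.3106)
r=p[225,262:330].astype(int); print(r[:,0].tolist())
M=ctrl.spot_in('top','slat_mid'); print([(round(m['p'],2),np.round(m['box'],1)) for m in M])
C=cloud('top',d); k=(abs(C[...,1]+.2)<.02)&(abs(C[...,0]-.605)<.02)&(C[...,2]>.03); print('nose z',np.median(C[k][:,2]))
E
```

```text
[ 0.60650382 -0.29533445  0.06375034] [[-0.031, 1.0, 0.005], [1.0, 0.031, -0.003], [-0.003, 0.005, -1.0]] [ 0.06127864 -0.87458813 -0.38478268] 14.75
shift mm [ 23.2 -66.3   3.4] rot [ 5.9000e-03 -2.0000e-04  1.2914e+00]
[101, 102, 100, 101, 101, 103, 100, 101, 102, 101, 101, 102, 102, 104, 104, 100, 98, 107, 122, 125, 124, 124, 128, 128, 129, 134, 124, 97, 122, 123, 134, 158, 158, 156, 157, 156, 156, 158, 158, 158, 156, 157, 154, 156, 156, 156, 152, 146, 141, 140, 142, 144, 144, 141, 136, 123, 121, 122, 120, 120, 121, 121, 120, 122, 130, 137, 153, 145]
[(0.83, array([320.8, 314.5, 364.6, 348.1])), (0.8, array([258.6, 221.1, 289.1, 230.2])), (0.59, array([478.5, 294.8, 529.9, 305.7]))]
nose z 0.07440063401754675
```

>>> apply_moves(series=[[[3,-7,0],[0,0,0.14],1],[[6,-16,0],[0,0,0.32],1],[[9,-25,0],[0,0,0.5],1],[[12,-35,0],[0,0,0.68],1],[[15,-45,0],[0,0,0.86],1],[[18,-53,0],[0,0,1.04],1],[[21,-60,0],[0,0,1.2],1],[[23,-66,0],[0,0,1.29],1],[[23,-66,10],[0,0,1.29],1],[[23,-66,20],[0,0,1.29],1]])

```text
t: 16.05
position: [0.5379, -0.2737, 0.0392]
tool_rot: [-0.0, 0.988, 0.156, -0.0]
wrist_force: [-0.3, -0.4, 0.0]
opening: 0.0278
finger_force: 60.3
```

```bash
python3 - <<'E'
from h import *
for _ in range(3): p,d=ctrl.grab_frame('top')
o,pp,R=st(); print(pp,R.round(3).tolist(),o['wrist_force'],o['t'])
C=cloud('top',d); a=np.array([.9522,.3056])
for s in (.06,.09,.12,.15):
    q=pp[:2]+a*s; k=(np.hypot(C[...,0]-q[0],C[...,1]-q[1])<.006)&(C[...,2]>.02); print(s,k.sum(),np.median(C[k][:,2]) if k.any() else 0)
E
```

```text
[ 0.53739774 -0.27351671  0.03875662] [[0.952, 0.307, -0.002], [0.307, -0.952, 0.002], [-0.002, -0.002, -1.0]] [ 0.20511715 -0.09811727 -0.4170847 ] 16.2
0.06 52 0.3015209554714467
0.09 26 0.04536295609167196
0.12 22 0.04520374580204812
0.15 24 0.04551699274932089
```

>>> apply_moves(series=[[[0,0,15],[0,0,0],1],[[0,0,25],[0,0,0],1],[[0,0,32],[0,0,0],1],[[0,0,35],[0,0,0],1],[[0,0,35],[0,0,0],1],[[0,0,35],[0,0,0],0],[[0,0,35],[0,0,0],-0.5],[[0,0,35],[0,0,0],-0.5],[[0,0,0],[0,0,0],-0.5],[[0,0,-50],[0,0,0],-0.5]])

```text
t: 17.45
position: [0.5367, -0.2732, 0.0894]
tool_rot: [-0.002, 0.988, 0.155, -0.002]
wrist_force: [0.3, -1.0, 0.6]
opening: 0.0642
finger_force: 0.0
```

```bash
python3 - <<'E'
from h import *
o,pp,R=st(); print(pp,R.round(3).tolist(),o['wrist_force'],o['opening'],o['t'])
for s in (.96,.5,.08,0):
  r=.150; print('tab',s,jig(.125-r*np.cos(s)+.004*np.sin(s),0,.0285+r*np.sin(s)+.004*np.cos(s)))
go(jig(.125-.148*np.cos(.96)+.04,0,.22),JY,[.538,-.274,.09],.3106)
go(jig(.125-.148*np.cos(.96)+.04,0,.22),.3106+.3,[.538,-.274,.09],.3106)
E
```

```text
[ 0.53674462 -0.27324047  0.08938221] [[0.952, 0.306, -0.004], [0.306, -0.952, 0.003], [-0.003, -0.004, -1.0]] [ 0.27115135 -1.01926402  0.58686291] 0.06418714664518702 17.45
tab 0.96 [0.59673273 0.08222976 0.15367282]
tab 0.5 [0.59814157 0.03528244 0.10392416]
tab 0.08 [0.59872591 0.01581029 0.04447441]
tab 0 [0.59874989 0.01501125 0.0325    ]
shift mm [ 175.3 -357.6 -130. ] rot [ 0.      0.     -1.2902]
shift mm [ 175.3 -357.6 -130. ] rot [ 0.   0.  -0.3]
```

```bash
python3 - <<'E'
from h import *
o,pp,R=st()
A=jig(.070,.0025,.205); print(A); go(A,JY)
for th,r,pen in [(.96,150,-3),(.85,150,1),(.75,150,2),(.65,151,2),(.55,152,2),(.45,154,2),(.35,155,2),(.25,157,2),(.15,158,1),(.10,159,1),(0.05,159,2),(0,159,4)]:
    r/=1000;pen/=1000; n=4e-3-pen
    x=.125-r*np.cos(th)+n*np.sin(th)+.011; z=.0285+r*np.sin(th)+n*np.cos(th)
    print(th,'jig x,z',round(x*1e3,1),round(z*1e3,1),'shift from A: x',round((x-.070)*1e3,1),'z',round((.205-z)*1e3,1))
E
```

```text
[0.59340144 0.10989351 0.205     ]
shift mm [ 170.8 -347.9 -114.8] rot [-4.8000e-03 -1.0000e-04 -1.2901e+00]
0.96 jig x,z 55.7 155.4 shift from A: x -14.3 z 49.6
0.85 jig x,z 39.3 143.2 shift from A: x -30.7 z 61.8
0.75 jig x,z 27.6 132.2 shift from A: x -42.4 z 72.8
0.65 jig x,z 17.0 121.5 shift from A: x -53.0 z 83.5
0.55 jig x,z 7.5 109.7 shift from A: x -62.5 z 95.3
0.45 jig x,z -1.8 97.3 shift from A: x -71.8 z 107.7
0.35 jig x,z -8.9 83.5 shift from A: x -78.9 z 121.5
0.25 jig x,z -15.6 69.3 shift from A: x -85.6 z 135.7
0.15 jig x,z -19.8 55.1 shift from A: x -89.8 z 149.9
0.1 jig x,z -21.9 47.4 shift from A: x -91.9 z 157.6
0.05 jig x,z -22.7 38.4 shift from A: x -92.7 z 166.6
0 jig x,z -23.0 28.5 shift from A: x -93.0 z 176.5
```

>>> apply_moves(series=[[[0,0,-50],[0,0,0],0],[[8,-16,-100],[0,0,-0.1],1],[[30,-60,-115],[0,0,-0.28],1],[[53,-108,-115],[0,0,-0.46],1],[[76,-155,-115],[0,0,-0.64],1],[[100,-203,-115],[0,0,-0.82],1],[[123,-250,-115],[0,0,-1.0],1],[[146,-298,-115],[0,0,-1.15],1],[[171,-348,-115],[0,0,-1.29],1],[[171,-348,-115],[0,0,-1.29],1]])

```text
t: 18.7
position: [0.5943, 0.113, 0.2054]
tool_rot: [-0.0, 0.694, 0.72, 0.0]
wrist_force: [0.5, -1.0, -0.1]
opening: 0.0002
finger_force: 0.0
```

```bash
python3 - <<'E'
from h import *
for _ in range(3): p,d=ctrl.grab_frame('scene')
o,pp,R=st(); print(pp,R.round(3).tolist(),o['wrist_force'],o['opening'],o['t'])
go(jig(.070,.0025,.205),JY)
cv2.imwrite('pics/s4.png',cv2.resize(p[130:330,220:460,::-1],None,fx=3,fy=3))
E
```

```text
[0.59428957 0.10901005 0.2052423 ] [[-0.029, 1.0, -0.0], [1.0, 0.029, -0.0], [-0.0, -0.0, -1.0]] [-0.13855611  0.04140516 -0.53545058] 0.00028785969687025563 18.85
shift mm [ 0.9 -0.9  0.2] rot [-0.0002  0.0005 -0.0006]
```

View pics/s4.png

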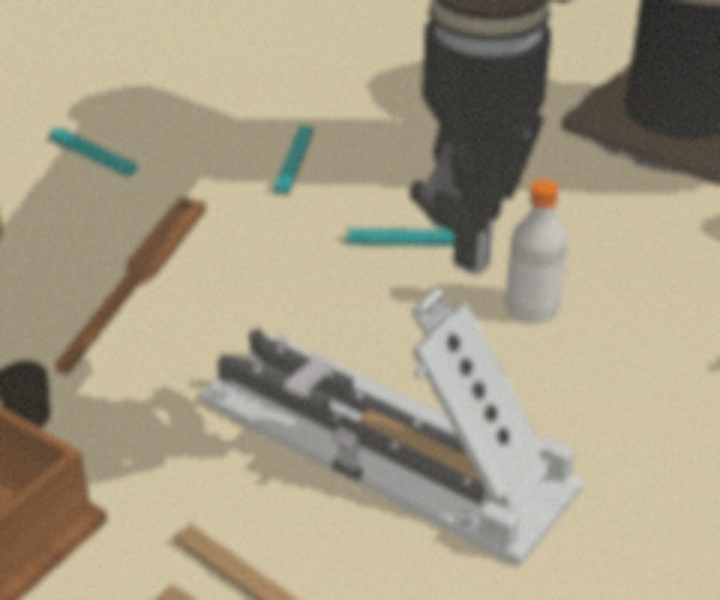

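The picture shows the slat home, the stick flat on the bench (135,285), and the closed fingers (470,250) above and behind the leaf's tab (435,310). I sweep the leaf down.

>>> apply_moves(series=[[[0,0,30],[0,0,0],1],[[0,0,48],[0,0,0],1],[[-14,0,50],[0,0,0],1],[[-23,0,55],[0,0,0],1],[[-31,0,62],[0,0,0],1],[[-37,0,67],[0,0,0],1],[[-42,0,73],[0,0,0],1],[[-48,0,78],[0,0,0],1],[[-53,0,84],[0,0,0],1],[[-58,0,89],[0,0,0],1]])

```text
t: 20.1
position: [0.596, 0.0513, 0.1157]
tool_rot: [-0.0, 0.696, 0.718, -0.0]
wrist_force: [0.8, 0.4, -1.2]
opening: 0.0001
finger_force: 0.2
```

>>> apply_moves(series=[[[-5,0,6],[0,0,0],1],[[-9,0,12],[0,0,0],1],[[-14,0,19],[0,0,0],1],[[-18,0,26],[0,0,0],1],[[-21,0,33],[0,0,0],1],[[-25,0,40],[0,0,0],1],[[-28,0,47],[0,0,0],1],[[-30,0,54],[0,0,0],1],[[-32,0,61],[0,0,0],1],[[-33,0,65],[0,0,0],1]])

```text
t: 21.35
position: [0.597, 0.0184, 0.0507]
tool_rot: [-0.0, 0.696, 0.718, -0.0]
wrist_force: [-0.7, -0.9, 0.8]
opening: -0.0
finger_force: 0.1
```

```bash
python3 - <<'E'
from h import *
p,d=ctrl.grab_frame('scene')
o,pp,R=st(); print(pp,o['wrist_force'],o['t'])
cv2.imwrite('pics/s5.png',cv2.resize(p[180:330,260:460,::-1],None,fx=4,fy=4))
E
```

```text
[0.59669722 0.01835886 0.05030138] [ 0.04804598  0.49085402 -0.05889614] 21.4
```

View pics/s5.png

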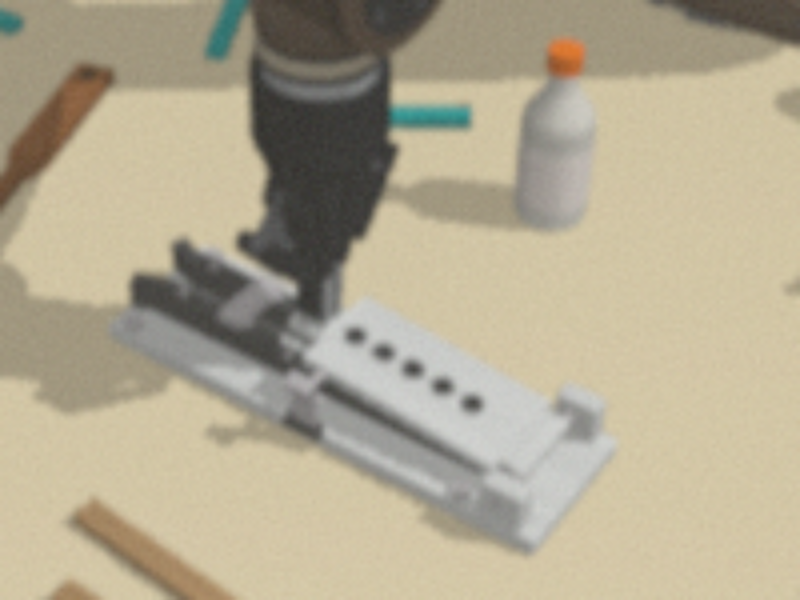

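The leaf is nearly down, with the fingers on the tab (320,300). I press it past the latch.

>>> apply_moves(series=[[[-0.5,0,4],[0,0,0],1],[[-1,0,7],[0,0,0],1],[[-1,0,10],[0,0,0],1],[[-1,0,13],[0,0,0],1],[[-1,0,15],[0,0,0],1],[[-1,0,17],[0,0,0],1],[[-1,0,18],[0,0,0],1],[[-1,0,19],[0,0,0],1],[[-1,0,20],[0,0,0],1],[[-1,0,20],[0,0,0],1]])

```text
t: 22.65
position: [0.597, 0.0176, 0.0324]
tool_rot: [-0.001, 0.696, 0.718, -0.001]
wrist_force: [-4.3, 1.0, 8.8]
opening: -0.0004
finger_force: 4.3
```

>>> apply_moves(series=[[[0,0,1],[0,0,0],1],[[0,0,1.5],[0,0,0],1],[[0,0,2],[0,0,0],1],[[0,0,2.5],[0,0,0],1],[[0,0,2.5],[0,0,0],1],[[0,0,2.5],[0,0,0],1],[[0,0,2.5],[0,0,0],1],[[0,0,2.5],[0,0,0],1],[[0,0,2.5],[0,0,0],1],[[0,0,2.5],[0,0,0],1]])

```text
t: 23.9
position: [0.5971, 0.0176, 0.0322]
tool_rot: [-0.001, 0.696, 0.718, -0.001]
wrist_force: [-10.0, -0.3, 19.5]
opening: 0.0002
finger_force: 9.6
```

>>> apply_moves(series=[[[0,0,-5],[0,0,0],1],[[0,0,-25],[0,0,0],1],[[0,0,-70],[0,0,0],1],[[0,0,-120],[0,0,0],1],[[0,50,-160],[0,0,0],1],[[-50,50,-170],[0,0,0],1],[[-100,20,-170],[0,0,0],1],[[-150,-10,-170],[0,0,0],1],[[-200,-40,-170],[0,0,0],1],[[-220,-60,-170],[0,0,0],1]])

```text
t: 25.15
position: [0.5426, -0.2068, 0.1995]
tool_rot: [0.001, 0.697, 0.717, -0.0]
wrist_force: [1.0, -0.1, 0.1]
opening: 0.0
finger_force: 0.0
```

```bash
python3 - <<'E'
from h import *
for _ in range(4): ps,ds=ctrl.grab_frame('scene')
p,d=ctrl.grab_frame('top'); C=cloud('top',d)
o,pp,R=st(); print(pp,o['wrist_force'],o['t'])
I=lambda x,y:proj('top',jig(x,y,.0325))[0].round().astype(int)
for x in (.10,.08,.06,.04,.02,.01,-.015,-.025,-.033):
    for y in (-.015,.018):
        u,v=I(x,y); print(x,y,np.median(C[v-1:v+2,u-1:u+2,2]).round(4),end=' | ')
    print()
b=ps[130:330,220:460,::-1]
cv2.imwrite('pics/f.png',np.hstack([cv2.resize(b,(400,333)),cv2.resize(p[170:310,200:450,::-1],(400,333))]))
E
```

```text
[ 0.54422411 -0.20383207  0.19923556] [-0.62032561  0.3560092   0.19290381] 25.4
0.1 -0.015 0.0328 | 0.1 0.018 0.0327 | 
0.08 -0.015 0.0328 | 0.08 0.018 0.0325 | 
0.06 -0.015 0.0311 | 0.06 0.018 0.0329 | 
0.04 -0.015 0.0332 | 0.04 0.018 0.0335 | 
0.02 -0.015 0.0328 | 0.02 0.018 0.0322 | 
0.01 -0.015 0.0325 | 0.01 0.018 0.0322 | 
-0.015 -0.015 0.0311 | -0.015 0.018 0.0313 | 
-0.025 -0.015 0.0247 | -0.025 0.018 0.0234 | 
-0.033 -0.015 0.0268 | -0.033 0.018 0.026 |
```

View pics/f.png

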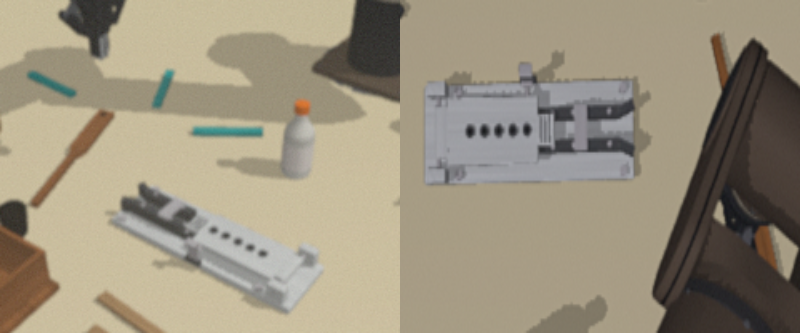

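The leaf is level at z ≈ 32.5 mm along its whole length, so it is shut and latched. The stick lies flat at (75,155), the arm is clear, and the other things are undisturbed.

```bash
python3 -c "
from workcell import ctrl; print(ctrl.job_done())"
```

```text
the job is handed in; nothing more can be done
None
```

The job is handed in: the slat is home against the end stop, the leaf is snapped shut, and the stick is back flat on the bench with nothing else moved, finishing at about 25 s of the 72 s allowed.

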